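# Close up a row of sealing caps and press it home

### The arm

A 6-joint arm with a two-finger parallel gripper is mounted at the origin on the work surface. World frame = base frame: x ahead of the robot, y to its left, z up, the work surface at z = 0. Lengths are in m, angles in degrees, forces in N, time in s.
With the tool pointing down it reaches from about 0.35 to 0.875 m from the base axis. Payload 4.2 kg.
Tool frame: the origin (TCP) lies where the fingers leave the gripper's body, on its centre line; the fingertips stand 70 mm ahead of it and the grasp point (between the pads) lies 51 mm ahead of it; z points along the fingers, y is the direction in which the jaws open and shut (so a half turn about z gives the same grasp; the last joint's range is limited). The gripper opens to 87 mm and grips with 3 to 60 N. Pads are 19 mm wide; open, the fingers measure 117 mm over their backs; the gripper's body (75 mm by 190 mm) begins 51 mm behind the grasp point.
Start: joints at [-60.012, 22.042, 0.453, 0, -68.411, -14.817], TCP at [0.164, -0.603, 0.292] pointing down, gripper open.
Joint ranges: [-179.83, 179.83], [-69.29, 118.12], [-61.27, 80.66], [-181.25, 117.63], [-171.15, -9.14], [-177.46, 177.46]. Speed limits (degrees/s): [159.86, 159.86, 180, 180, 180, 180].

### API

Orientations are given as a 3x3 rotation matrix whose columns are the frame's x, y, z axes.
In Python, from station import sense, capture, camera_model, finish_job gives the robot as it stands.
- The arm moves only by the shell command python3 -m inch 'ROWS'. ROWS is JSON, a list of rows, each an object with "hand": the closure, from 0 (fully open) to 1 (shut); "slide": the shift along the world's x, y, z in cm, a list of three; "yaw": the turn about the world's z in rad. A call has 1 to 10 rows; each row is the pose to reach, as a shift and turn from the pose commanded when the call began; what a row does not reach only later rows make up. A row lasts 1/8 s, in which the tool goes at most 62.5 mm and 10.7 degrees, less where a joint would pass 70% of its speed; a pose out of reach is approached as far as the arm can. A call with a gripper value outside its range is refused whole. The fingers move at their own pace and stop on an object; the grip force is fixed at half the most. Time passes only in rows, so rows that repeat a pose let the fingers close. It gives the time, the measured TCP pose, the force and the opening at its end, in the units of the state.
- sense(): the state, without advancing time (a new reading comes with each control period).
- capture(name): name is "side" or "top" or "wrist"; returns the picture (400x640x3 uint8, blue, green, red); there is no depth.
- camera_model(name): a dict with "mtx" (3x3 intrinsics, pixels), "k1" (the pictures are not rectified: a ray, as slopes to the right and down, at radius r is drawn at 1 + k1 r^2 times it, then the intrinsics apply), "xyz" and "orientation" of the camera in the world; the wrist camera has in their place "tool_from_camera" (4x4, takes a point from camera to tool coordinates, whose origin is the TCP and whose axes are the flange's). Camera axes: x right, y up, looking along -z (the intrinsics and any distortion apply to the point x, -y, -z); pixel columns grow to the right and rows downward; lengths in m; the calibration is good to about 2 mm. A picture is of the moment at which its call begins: read the wrist's pose just before it. camera_model takes no time and is no camera call.
- finish_job(): hands the job in, once; it reports no verdict.
The state is a dict: "time_s": time; "joints": joint angles; "joint_velocities": joint speeds; "effort": joint torques, N m; "tcp_pos": TCP position; "ee_rot": TCP orientation; "wrist_force": force on the tool from outside, world axes, zero at the start; "moment": the same for the moment, N m; "gripper_width": opening from 0.0 (shut) to 1.0 (fully open).
Only numpy, scipy, OpenCV 4.12 (cv2) and the standard library are available. Lean on these libraries where they do the work, as an engineer would, in place of code of your own. Each camera call takes 0.05 s, during which the arm holds its last target. There are 200 camera calls.

### The job

Pick up the straightedge by its grip and with it push the four loose brass caps along the frame together, up against the sliding plate, then on with the plate until it is fully home on its stops: press the plate there firmly, with about 15 N for a second, and never push the plate with more than 20 N. Leave all four caps standing against the plate, and set the straightedge back on the bench about where it stood. Touch the caps and the plate only with the straightedge and leave the other things alone.

Things in the scene. Friction and masses are not known exactly. Their poses are not given: they have to be found in the camera images.
- straightedge: The straightedge, standing on the bench: aluminium bar 136 mm long (y), 24 mm high, from x = -15 mm to its flat pushing face at x = +25 mm, with a black upright grip on top in the middle. Origin: on the underside, below the grip's centre; z up. The grip is 16 mm thick along x, 44 mm long along y, from z = 24 to 66 mm. 280 g. Dragging on the bench takes up part of the push.
- frame: Grey setting frame fixed to the bench: two rails along its x, 12 mm thick, 20 mm high, 156 mm apart inside (inner faces at y = +-78 mm), from x = -120 to +150 mm. Open at the -x end, roughly towards the robot; bare bench between the rails. A stop block 22 mm high closes the +x end from x = 105 to 135 mm on (its setting varies). Origin: at bench level, midway between the rails.
- plate: Sliding plate across the frame: dark steel bar 150 mm long (y), 12 mm thick, 20 mm high. Origin: bench level, middle of its flat front face, which looks to -x of the frame. Slides along the frame's +x with about 4 N drag, stays where left, comes up hard on its stops (home) 27 to 45 mm from its start. Stops are set differently each time: home is felt as the push rising well above the drag.
- cap0: One of four identical brass sealing caps lying loose between the rails, in front of the plate: a round body 28 mm across and 12 mm high with a 19 mm hexagon on top, 18 mm high in all, about 50 g, lightly oiled (slides easily). Origin: centre of the underside; z up. No two stand one right behind the other.
- cap1: One of four identical brass sealing caps lying loose between the rails, in front of the plate: a round body 28 mm across and 12 mm high with a 19 mm hexagon on top, 18 mm high in all, about 50 g, lightly oiled (slides easily). Origin: centre of the underside; z up. No two stand one right behind the other.
- cap2: One of four identical brass sealing caps lying loose between the rails, in front of the plate: a round body 28 mm across and 12 mm high with a 19 mm hexagon on top, 18 mm high in all, about 50 g, lightly oiled (slides easily). Origin: centre of the underside; z up. No two stand one right behind the other.
- cap3: One of four identical brass sealing caps lying loose between the rails, in front of the plate: a round body 28 mm across and 12 mm high with a 19 mm hexagon on top, 18 mm high in all, about 50 g, lightly oiled (slides easily). Origin: centre of the underside; z up. No two stand one right behind the other.
- collar: Bystander, leave alone: a black rubber ring, 44 mm across, 16 mm high. Origin: on its underside.
- valve: Bystander, leave alone: a small aluminium block valve 32 x 26 x 36 mm with a brass neck, 48 mm high in all. Origin: on its underside.
- driver: Bystander, leave alone: a screwdriver lying down. Origin: on its underside.
- oil: Bystander, leave alone: a grey bottle 60 mm across, 150 mm high. Origin: on its underside.
- dish: Bystander, leave alone: a steel bowl 90 mm across, 30 mm high. Origin: on its underside.
- pipe: Bystander, leave alone: a bent aluminium tube with a black sleeve, lying down. Origin: on its underside.
- tin: Bystander, leave alone: a round steel tin 66 mm across, 35 mm high. Origin: on its underside.
Not all that is in view belongs to the job. What is shaped like the part that bears plate but green is not meant.

How it is judged:
By the outcome, as a careful person would: the job done as asked, in the order asked, and still so for the second after the job is handed in, with the robot touching nothing.
It also fails if it takes over 67 s, if anything falls off the work surface, if the arm or the gripper's body presses on something with over 40 N, if the wrist force passes 120 N, or if a joint passes its speed limit or range.

## Working session

There is one attempt and no reset: what is moved stays moved. The work goes in short steps, Python scripts to look and compute and a shell command to move; the robot and the scene stay as the last step left them, time stands still between calls to the robot, and variables do not carry over. Pictures are saved under pics/ and viewed, about 8 in all and at most 12, crops included, and the job is handed in when it is done.

```bash
mkdir -p pics; python3 - <<'E'
from station import *
import cv2,numpy as np
s=sense();print({k:np.round(v,3).tolist() for k,v in s.items()})
for n in ("side","top"):
    cv2.imwrite(f"pics/{n}0.png",capture(n));m=camera_model(n);print(n,{k:np.round(v,4).tolist() for k,v in m.items()})
print(camera_model("wrist"))
E
```

```text
{'time_s': 0.0, 'joints': [-60.013, 22.091, 0.378, -0.028, -68.41, -14.815], 'joint_velocities': [0.034, -0.075, 0.066, -0.003, 0.038, 0.093], 'effort': [0.001, -39.067, 18.74, 4.22, 0.011, -0.0], 'tcp_pos': [0.163, -0.603, 0.291], 'ee_rot': [[-0.965, -0.262, -0.001], [-0.262, 0.965, 0.002], [0.0, 0.002, -1.0]], 'wrist_force': [0.031, 1.452, -0.457], 'moment': [0.012, 0.003, 0.033], 'gripper_width': 0.999}
side {'mtx': [[407.0931, 0.0, 316.2319], [0.0, 407.0931, 204.4918], [0.0, 0.0, 1.0]], 'k1': -0.1076, 'xyz': [0.2223, 0.8204, 0.6969], 'orientation': [[-0.9421, 0.2144, -0.2577], [-0.3347, -0.5583, 0.7591], [0.0189, 0.8014, 0.5978]]}
top {'mtx': [[363.5626, 0.0, 318.3257], [0.0, 363.5626, 201.5655], [0.0, 0.0, 1.0]], 'k1': -0.0168, 'xyz': [0.3328, 0.0182, 1.025], 'orientation': [[-0.0118, 0.9895, -0.1441], [-0.9999, -0.0112, 0.0047], [0.0031, 0.1441, 0.9896]]}
{'mtx': array([[334.50481888,   0.        , 318.27155343],
       [  0.        , 334.50481888, 190.468997  ],
       [  0.        ,   0.        ,   1.        ]]), 'k1': -0.030931294075404615, 'tool_from_camera': array([[ 1.39765846e-03,  9.64923831e-01,  2.62526280e-01,
         7.03840506e-02],
       [ 9.99998977e-01, -1.26911581e-03, -6.59198531e-04,
        -4.22231270e-04],
       [-3.02900119e-04,  2.62526933e-01, -9.64924618e-01,
        -9.28740243e-02],
       [ 0.00000000e+00,  0.00000000e+00,  0.00000000e+00,
         1.00000000e+00]])}
```

View pics/top0.png

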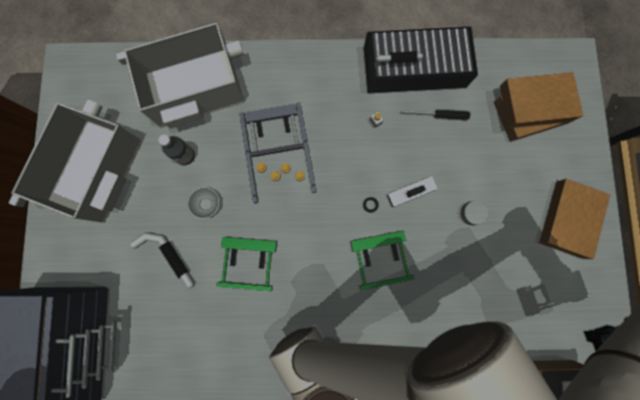

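View pics/side0.png

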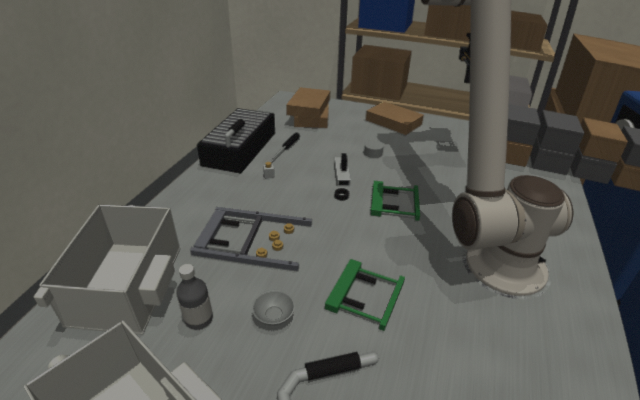

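The top view shows the grey frame at about (278,150) with four brass caps at (262,168), (276,176), (286,168) and (300,176). The straightedge, a light bar with a black grip, is at (413,191).

Things that could be mistaken for the targets:
- **Frame:** the green frames at (248,262) and (381,258) are decoys. The grey one is the right one.
- **Straightedge:** the black slotted box with a handle at (400,57), the screwdriver at (440,114) and the sleeved pipe at (165,255) are all ruled out. Only (413,191) is a bar with an upright grip.

```bash
cat > h.py <<'E'
from station import *
import cv2,numpy as np
def cam(n,s=None):
    m=camera_model(n)
    if n!="wrist": return m,np.array(m["orientation"]),np.array(m["xyz"])
    s=s or sense();T=np.array(m["tool_from_camera"]);R=np.array(s["ee_rot"])
    return m,R@T[:3,:3],np.array(s["tcp_pos"])+R@T[:3,3]
def cast(c,px,z):
    m,R,p=c
    u=cv2.undistortPoints(np.array(px,float).reshape(-1,1,2),np.array(m["mtx"]),np.array([m["k1"],0,0,0])).reshape(-1,2)
    d=np.c_[u[:,0],-u[:,1],-np.ones(len(u))]@R.T
    return p+d*((z-p[2])/d[:,2])[:,None]
def blobs(mask,amin):
    c,_=cv2.findContours(mask.astype(np.uint8),cv2.RETR_EXTERNAL,cv2.CHAIN_APPROX_NONE)
    return [k for k in c if cv2.contourArea(k)>amin]
E
python3 - <<'E'
from h import *
im=cv2.imread("pics/top0.png");C=cam("top")
hsv=cv2.cvtColor(im,cv2.COLOR_BGR2HSV)
big=np.hstack([cv2.resize(im[95:210,230:330],None,fx=4,fy=4,interpolation=cv2.INTER_CUBIC),cv2.resize(im[150:265,370:460],None,fx=4,fy=4,interpolation=cv2.INTER_CUBIC)])
cv2.imwrite("pics/crop1.png",big)
m=(hsv[...,1]>110)&(hsv[...,0]>10)&(hsv[...,0]<30)&(hsv[...,2]>100);m[:150]=0;m[200:]=0;m[:,:240]=0;m[:,330:]=0
for k in blobs(m,8):
    q=k.reshape(-1,2).mean(0);print("cap",q,cast(C,q,.013)[0].round(4))
print("rails",cast(C,[[255,199],[312,190],[243,112],[299,105]],.02).round(3))
print(im[183:200:4,390:440:4].mean(2).astype(int))
E
```

```text
cap [299.5        175.54166667] [0.5555 0.066  0.013 ]
cap [274.95833333 175.16666667] [0.5574 0.1358 0.013 ]
cap [285.2173913  167.73913043] [0.5787 0.1067 0.013 ]
cap [260.91666667 167.04166667] [0.5815 0.176  0.013 ]
rails [[0.488 0.19  0.02 ]
 [0.512 0.031 0.02 ]
 [0.744 0.229 0.02 ]
 [0.764 0.066 0.02 ]]
[[128 127 125 123 120 112 140 161 162 161 161 155 121]
 [126 125 121 125 150 163 129  65  31 155 160 162 125]
 [117 135 161 159 124  37  34  32  72 158 137 114 121]
 [161 161 161 159 110  29 100 156 120 121 124 125 124]
 [101 161 159 161 163 138 114 121 123 123 123 122 123]]
```

View pics/crop1.png

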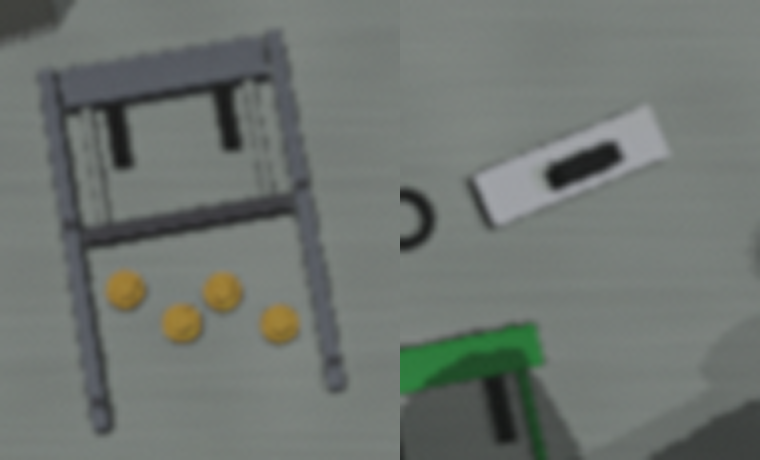

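```bash
python3 - <<'E'
from h import *
C=cam("top")
f=lambda L,ox,oy,x0:[[ox+(u-x0)/4,oy+v/4] for u,v in L]
b=cast(C,f([(472,182),(650,105),(670,155),(492,228)],370,150,400),.024);print(b.round(4))
c=b.mean(0);L=(b[1]+b[2]-b[0]-b[3])/2;W=(b[0]+b[1]-b[2]-b[3])/2
print("centre",c,np.linalg.norm(L),np.linalg.norm(W),"yaw of long",np.degrees(np.arctan2(L[1],L[0])),"wid",np.degrees(np.arctan2(W[1],W[0])))
g=cast(C,f([(584,164)],370,150,400),.060)[0];print("grip",g,"along wid",(g-c)@W/np.linalg.norm(W),"along long",(g-c)@L/np.linalg.norm(L))
r=cast(C,f([(38,75),(98,428),(112,428),(286,35),(327,388),(345,388)],230,95,0),.02);print("frame",r.round(4))
for a,b in((0,1),(3,5)):d=r[a]-r[b];print(np.degrees(np.arctan2(d[1],d[0])))
p=cast(C,f([(78,242),(300,208)],230,95,0),.02);print("plate front",p.round(4))
d=p[0]-p[1];print(np.degrees(np.arctan2(-d[0],d[1])),np.linalg.norm(d))
s=cast(C,f([(65,108),(270,80)],230,95,0),.022);print("stopblock front",s.round(4))
E
```

```text
[[ 0.4934 -0.1813  0.024 ]
 [ 0.547  -0.3092  0.024 ]
 [ 0.5111 -0.3212  0.024 ]
 [ 0.4609 -0.1939  0.024 ]]
centre [ 0.50309418 -0.25140736  0.024     ] 0.13770913862947415 0.036382145370821066 yaw of long -67.88127509271098 wid 19.81755044345784
grip [ 0.49911229 -0.25034333  0.06      ] along wid -0.0033853411566822987 along long -0.0024850130744978314
frame [[0.7389 0.2389 0.02  ]
 [0.4799 0.1917 0.02  ]
 [0.4798 0.1819 0.02  ]
 [0.7674 0.059  0.02  ]
 [0.5064 0.0316 0.02  ]
 [0.5063 0.019  0.02  ]]
10.324422334040257
8.728418520836378
plate front [[0.6138 0.2078 0.02  ]
 [0.6371 0.0497 0.02  ]]
8.348907563378035 0.15985355178309077
stopblock front [[0.7129 0.2185 0.022 ]
 [0.7324 0.0707 0.022 ]]
```

Pose estimates:
- **Straightedge:** grip at about (0.499, -0.250), pushing axis at about 21°, wide side forward.
- **Frame:** yaw about 9°, origin near (0.611, 0.124).

Next I go above the grip and look with the wrist camera.

```bash
python3 -m inch '[{"hand":0,"slide":[6,6,0],"yaw":0.18},{"hand":0,"slide":[12,12,0],"yaw":0.36},{"hand":0,"slide":[33.6,35.3,-5],"yaw":1.68},{"hand":0,"slide":[33.6,35.3,-5],"yaw":1.68},{"hand":0,"slide":[33.6,35.3,-5],"yaw":1.68},{"hand":0,"slide":[33.6,35.3,-5],"yaw":1.68},{"hand":0,"slide":[33.6,35.3,-5],"yaw":1.68},{"hand":0,"slide":[33.6,35.3,-5],"yaw":1.68},{"hand":0,"slide":[33.6,35.3,-5],"yaw":1.68},{"hand":0,"slide":[33.6,35.3,-5],"yaw":1.68}]'
python3 -m inch '[{"hand":0,"slide":[0,0,0],"yaw":0},{"hand":0,"slide":[0,0,0],"yaw":0}]'
python3 - <<'E'
from h import *
s=sense();i=capture("wrist");cv2.imwrite("pics/w1.png",i);np.save("w1.npy",s,allow_pickle=True)
E
```

```text
time_s: 1.35
tcp_pos: [0.4997, -0.2495, 0.2416]
ee_rot: [[0.365, -0.931, -0.001], [-0.931, -0.365, 0.0], [-0.001, 0.001, -1.0]]
wrist_force: [-0.1, -0.2, -0.3]
gripper_width: 1.002
time_s: 1.6
tcp_pos: [0.4991, -0.2508, 0.2424]
ee_rot: [[0.363, -0.932, 0.0], [-0.932, -0.363, -0.0], [0.0, -0.0, -1.0]]
wrist_force: [0.4, 0.2, -0.5]
gripper_width: 1.0
```

View pics/w1.png

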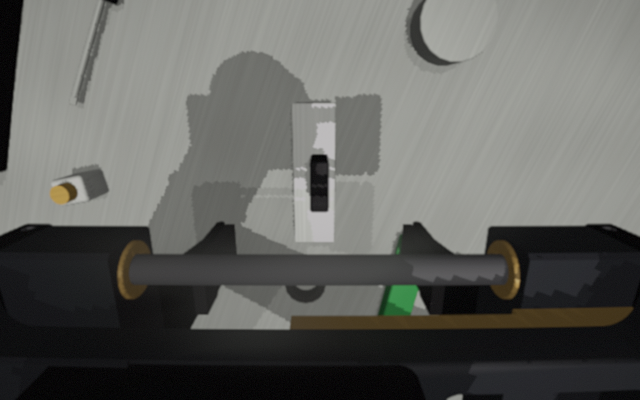

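The wrist view shows the bar at u 293–335, v 102–241, and the black grip at u 310–328, v 155–211. The left side in the picture is the wider one, so the pushing face looks forward.

```bash
python3 - <<'E'
from h import *
s=np.load("w1.npy",allow_pickle=True).item();C=cam("wrist",s);im=cv2.imread("pics/w1.png")
h=cv2.cvtColor(im,cv2.COLOR_BGR2GRAY)
b=cast(C,[[293,102],[335,102],[334,241],[295,241]],.024);print(b.round(4))
c=b.mean(0);L=(b[3]+b[2]-b[0]-b[1])/2;W=(b[0]+b[3]-b[1]-b[2])/2
print(c,np.linalg.norm(L),np.linalg.norm(W),"x axis yaw",np.degrees(np.arctan2(-L[0],L[1])),"tool y yaw",np.degrees(np.arctan2(s["ee_rot"][1][1],s["ee_rot"][0][1])))
ax=W/np.linalg.norm(W); 
m=(h<60);m[:150]=0;m[215:]=0;m[:,:300]=0;m[:,335:]=0
for k in blobs(m,50):
    r=cv2.boundingRect(k);print(r)
# far end of grip top, and width at top
u,v,w,hh=r
g=cast(C,[[u+w/2,v+hh-1]],.066)[0];print("grip near-end top",g,(g-c)@ax)
print("origin from bar",c-0.005*ax)
E
```

```text
[[ 0.547  -0.3074  0.024 ]
 [ 0.5117 -0.3211  0.024 ]
 [ 0.4618 -0.1953  0.024 ]
 [ 0.4983 -0.181   0.024 ]]
[ 0.50470515 -0.25122442  0.024     ] 0.13537389258671156 0.038561066814106655 x axis yaw 21.37903205638792 tool y yaw -158.7241603759962
(310, 155, 18, 56)
grip near-end top [ 0.49301755 -0.23356636  0.066     ] -0.004454210619928592
origin from bar [ 0.50004851 -0.25304534  0.024     ]
```

```bash
python3 -m inch '[{"hand":0,"slide":[0.1,-0.15,-5],"yaw":0},{"hand":0,"slide":[0.1,-0.15,-10],"yaw":0},{"hand":0,"slide":[0.1,-0.15,-13],"yaw":0},{"hand":0,"slide":[0.1,-0.15,-14.4],"yaw":0},{"hand":0,"slide":[0.1,-0.15,-14.4],"yaw":0},{"hand":1,"slide":[0.1,-0.15,-14.4],"yaw":0},{"hand":1,"slide":[0.1,-0.15,-14.4],"yaw":0},{"hand":1,"slide":[0.1,-0.15,-14.4],"yaw":0},{"hand":1,"slide":[0.1,-0.15,-14.4],"yaw":0},{"hand":1,"slide":[0.1,-0.15,-14.4],"yaw":0}]'
python3 -m inch '[{"hand":1,"slide":[0,0,0],"yaw":0},{"hand":1,"slide":[0,0,0],"yaw":0},{"hand":1,"slide":[0,0,0],"yaw":0},{"hand":1,"slide":[0,0,0],"yaw":0}]'
```

```text
time_s: 2.9
tcp_pos: [0.5006, -0.2517, 0.0984]
ee_rot: [[0.365, -0.931, 0.0], [-0.931, -0.365, -0.0], [0.0, -0.0, -1.0]]
wrist_force: [-0.5, -0.6, 0.3]
gripper_width: 0.518
time_s: 3.4
tcp_pos: [0.5001, -0.2517, 0.0982]
ee_rot: [[0.365, -0.931, -0.001], [-0.931, -0.365, 0.0], [-0.001, 0.001, -1.0]]
wrist_force: [-1.7, -0.7, 0.6]
gripper_width: 0.182
```

```bash
python3 -m inch '[{"hand":1,"slide":[0,0,3],"yaw":0},{"hand":1,"slide":[0,0,8],"yaw":0},{"hand":1,"slide":[0,5,11],"yaw":0},{"hand":1,"slide":[-0.3,11,11],"yaw":-0.06},{"hand":1,"slide":[-0.6,17,11],"yaw":-0.12},{"hand":1,"slide":[-1,23,11],"yaw":-0.18},{"hand":1,"slide":[-1.2,29,11],"yaw":-0.213},{"hand":1,"slide":[-1.2,33,11],"yaw":-0.213},{"hand":1,"slide":[-1.2,35,11],"yaw":-0.213},{"hand":1,"slide":[-1.2,35.2,11],"yaw":-0.213}]'
python3 -m inch '[{"hand":1,"slide":[0,0,0],"yaw":0},{"hand":1,"slide":[0,0,0],"yaw":0}]'
python3 - <<'E'
from h import *
s=sense();i=capture("wrist");t=capture("top");np.save("w2.npy",s,allow_pickle=True);cv2.imwrite("pics/w2f.png",i);cv2.imwrite("pics/t2f.png",t)
cv2.imwrite("pics/v2.png",np.hstack([cv2.resize(i[:260],(800,325))]));
cv2.imwrite("pics/v2.png",np.vstack([cv2.resize(i[:250],(640,250)),cv2.resize(t[95:215,210:380],(496,350),interpolation=cv2.INTER_CUBIC).__class__ and cv2.copyMakeBorder(cv2.resize(t[95:215,210:380],(496,350),interpolation=cv2.INTER_CUBIC),0,0,0,144,0)]))
E
```

```text
time_s: 4.65
tcp_pos: [0.4884, 0.1011, 0.2078]
ee_rot: [[0.162, -0.987, -0.001], [-0.987, -0.162, -0.0], [0.0, 0.001, -1.0]]
wrist_force: [-0.4, -1.0, -3.1]
gripper_width: 0.182
time_s: 4.9
tcp_pos: [0.4885, 0.0992, 0.2081]
ee_rot: [[0.159, -0.987, -0.001], [-0.987, -0.159, -0.0], [0.0, 0.001, -1.0]]
wrist_force: [-0.2, 0.2, -3.3]
gripper_width: 0.18
```

View pics/v2.png

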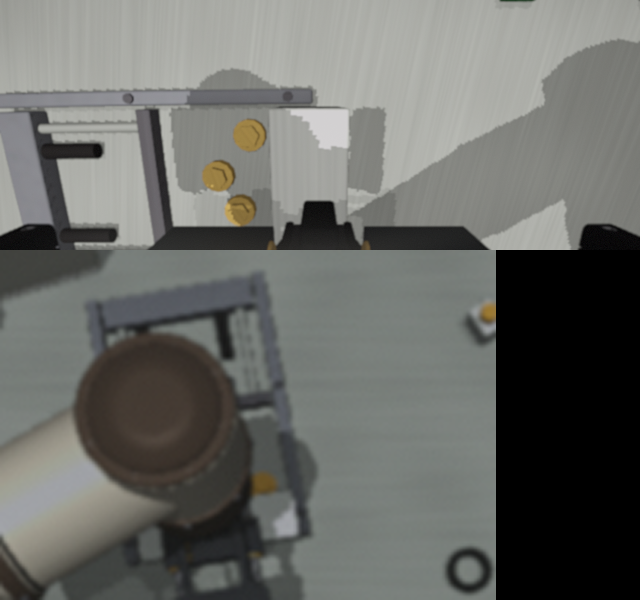

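The wrist view shows the right rail across v≈90–105 with its end at u≈313. The plate front is at u≈155–172, and three caps are at (249,135), (218,176) and (240,210). I zoom in for edge picking.

```bash
python3 - <<'E'
from h import *
i=cv2.imread("pics/w2f.png");cv2.imwrite("pics/v3.png",cv2.resize(i[75:245,0:370],None,fx=2.16,fy=3,interpolation=cv2.INTER_LINEAR))
g=cv2.cvtColor(i,cv2.COLOR_BGR2GRAY).astype(int)
for u in (20,60,100,170,220,250,300): print(u,g[84:114,u].tolist())
E
```

```text
20 [174, 173, 174, 174, 174, 175, 170, 153, 127, 111, 117, 130, 133, 134, 134, 133, 134, 133, 134, 135, 134, 131, 120, 120, 133, 131, 111, 94, 108, 124]
60 [172, 172, 172, 172, 173, 169, 157, 134, 116, 121, 133, 136, 137, 136, 137, 137, 137, 137, 138, 138, 135, 125, 119, 133, 153, 160, 163, 167, 171, 173]
100 [169, 170, 170, 170, 169, 157, 134, 117, 124, 138, 143, 144, 144, 144, 144, 144, 144, 144, 145, 142, 132, 122, 131, 148, 158, 162, 168, 171, 171, 172]
170 [176, 176, 177, 177, 170, 144, 118, 128, 143, 148, 149, 148, 149, 149, 149, 149, 149, 149, 147, 135, 124, 136, 158, 163, 164, 169, 172, 169, 157, 141]
220 [129, 130, 130, 130, 127, 113, 101, 100, 106, 106, 107, 106, 106, 105, 104, 105, 103, 101, 97, 92, 96, 107, 113, 115, 115, 120, 127, 132, 133, 133]
250 [131, 132, 130, 129, 119, 106, 101, 105, 108, 108, 109, 108, 106, 107, 105, 105, 104, 104, 95, 89, 96, 108, 116, 122, 128, 134, 134, 135, 134, 135]
300 [177, 171, 155, 132, 112, 101, 103, 107, 107, 108, 107, 106, 106, 106, 106, 105, 104, 100, 91, 91, 106, 106, 81, 91, 150, 189, 204, 209, 209, 209]
```

View pics/v3.png

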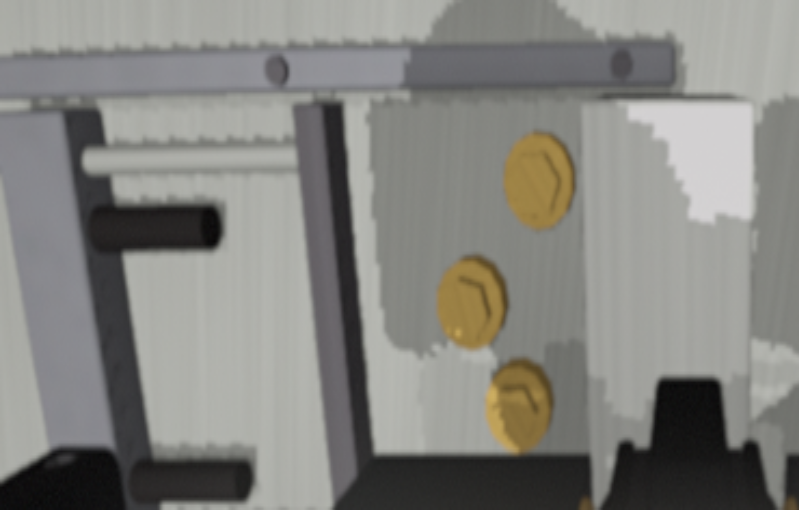

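```bash
python3 - <<'E'
from h import *
s=np.load("w2.npy",allow_pickle=True).item();C=cam("wrist",s)
inn=cast(C,[[20,106],[60,106],[100,105],[170,104],[220,103.3],[250,103],[300,102.5]],.02)
out=cast(C,[[20,93],[60,92],[100,91],[170,90],[250,89.5],[300,88.5]],.02)
for n,e in(("in",inn),("out",out)):
    p=np.polyfit(e[:,0],e[:,1],1);print(n,np.degrees(np.arctan(p[0])),"y at x=.55",np.polyval(p,.55), e[[0,-1],:2].round(4).tolist())
print("rail end",cast(C,[[312,96]],.02).round(4))
pl=cast(C,[[151,109],[166.7,235]],.02);pb=cast(C,[[159,109],[172.7,226.7]],.0)
for q in(pl,pb):
    d=q[1]-q[0];print("plate",q.round(4).tolist(),np.degrees(np.arctan2(-d[0],d[1])))
print("caps",cast(C,[[250,135],[218.5,175.5],[240.3,210]],.015).round(4).tolist())
print("bar near end",cast(C,[[270,110],[347,110]],.134).round(4).tolist(), "toolyaw",np.degrees(np.arctan2(s["ee_rot"][1][1],s["ee_rot"][0][1]))+180,s["tcp_pos"])
# using top image caps for all four: frame from rail
E
```

```text
in 9.501710559231409 y at x=.55 0.038819042362017615 [[0.7467, 0.0714], [0.5154, 0.0329]]
out 9.50377162733324 y at x=.55 0.027770800260808262 [[0.7461, 0.0607], [0.517, 0.0221]]
rail end [[0.5065 0.0263 0.02  ]]
plate [[0.636, 0.0572, 0.02], [0.6182, 0.1673, 0.02]] 9.160252486208124
plate [[0.6385, 0.0581, 0.0], [0.6211, 0.1675, 0.0]] 9.044702568675481
caps [[0.5537, 0.0662, 0.015], [0.5772, 0.1057, 0.015], [0.5551, 0.1344, 0.015]]
bar near end [[0.5235, 0.0369, 0.134], [0.4865, 0.0309, 0.134]] toolyaw 9.121822269898104 [0.48846536 0.09915132 0.20807471]
```

Frame yaw is 9.3°, and the centreline passes through (0.493, 0.108). The bar must shift +8 mm in y and then go down 109 mm, behind the caps, with about 19 mm clearance.

```bash
python3 -m inch '[{"hand":1,"slide":[0,0.8,-1],"yaw":0},{"hand":1,"slide":[0,0.8,-4],"yaw":0},{"hand":1,"slide":[0,0.8,-7],"yaw":0},{"hand":1,"slide":[0,0.8,-9],"yaw":0},{"hand":1,"slide":[0,0.8,-9],"yaw":0},{"hand":1,"slide":[0,0.8,-9],"yaw":0}]'
python3 - <<'E'
from h import *
print(sense()["tcp_pos"]);s=sense();i=capture("wrist");cv2.imwrite("pics/v4.png",cv2.resize(i[20:230,0:480],None,fx=1.6,fy=1.6))
E
```

```text
time_s: 5.75
tcp_pos: [0.4891, 0.1087, 0.1187]
ee_rot: [[0.161, -0.987, 0.001], [-0.987, -0.161, 0.0], [-0.0, -0.001, -1.0]]
wrist_force: [0.3, -0.9, -2.6]
gripper_width: 0.182
[0.48914969 0.10867771 0.11872476]
```

View pics/v4.png

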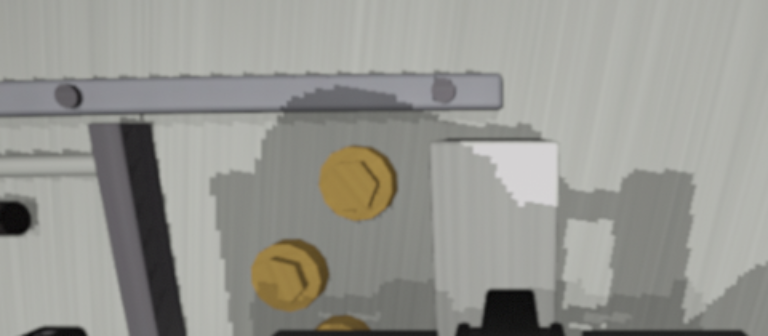

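The bar's end is about 30 px (about 10 mm) clear of the rail's inner edge, and the nearest cap at (358,183) is clear ahead of the face. I lower it to the bench.

```bash
python3 -m inch '[{"hand":1,"slide":[0,0,-1],"yaw":0},{"hand":1,"slide":[0,0,-1.8],"yaw":0},{"hand":1,"slide":[0,0,-2.0],"yaw":0},{"hand":1,"slide":[0,0,-2.0],"yaw":0},{"hand":1,"slide":[0,0,-2.0],"yaw":0}]'
python3 -m inch '[{"hand":1,"slide":[0,0,0],"yaw":0},{"hand":1,"slide":[0,0,0],"yaw":0}]'
```

```text
time_s: 6.42
tcp_pos: [0.4887, 0.1084, 0.0982]
ee_rot: [[0.16, -0.987, 0.0], [-0.987, -0.16, 0.0], [-0.0, -0.0, -1.0]]
wrist_force: [-0.4, -0.2, -2.6]
gripper_width: 0.182
time_s: 6.68
tcp_pos: [0.4886, 0.1083, 0.0982]
ee_rot: [[0.16, -0.987, 0.0], [-0.987, -0.16, 0.0], [-0.0, -0.0, -1.0]]
wrist_force: [0.5, 0.6, -3.0]
gripper_width: 0.181
```

```bash
python3 -m inch '[{"hand":1,"slide":[0.4,0.06,0],"yaw":0},{"hand":1,"slide":[0.8,0.13,0],"yaw":0},{"hand":1,"slide":[1.2,0.2,0],"yaw":0},{"hand":1,"slide":[1.6,0.26,0],"yaw":0},{"hand":1,"slide":[2.0,0.33,0],"yaw":0},{"hand":1,"slide":[2.4,0.39,0],"yaw":0},{"hand":1,"slide":[2.8,0.46,0],"yaw":0},{"hand":1,"slide":[3.2,0.52,0],"yaw":0},{"hand":1,"slide":[3.6,0.59,0],"yaw":0},{"hand":1,"slide":[3.9,0.64,0],"yaw":0}]'
python3 -m inch '[{"hand":1,"slide":[0.4,0.06,0],"yaw":0},{"hand":1,"slide":[0.8,0.13,0],"yaw":0},{"hand":1,"slide":[1.2,0.2,0],"yaw":0},{"hand":1,"slide":[1.6,0.26,0],"yaw":0},{"hand":1,"slide":[2.0,0.33,0],"yaw":0},{"hand":1,"slide":[2.4,0.39,0],"yaw":0},{"hand":1,"slide":[2.8,0.46,0],"yaw":0},{"hand":1,"slide":[3.2,0.52,0],"yaw":0},{"hand":1,"slide":[3.6,0.59,0],"yaw":0},{"hand":1,"slide":[3.9,0.64,0],"yaw":0}]'
python3 - <<'E'
from h import *
i=capture("wrist");cv2.imwrite("pics/v5.png",cv2.resize(i[20:230,0:480],None,fx=1.6,fy=1.6))
E
```

```text
time_s: 7.92
tcp_pos: [0.5278, 0.1147, 0.0982]
ee_rot: [[0.16, -0.987, -0.0], [-0.987, -0.16, -0.0], [0.0, 0.0, -1.0]]
wrist_force: [-0.1, 0.5, -3.5]
gripper_width: 0.183
time_s: 9.18
tcp_pos: [0.5668, 0.1212, 0.0982]
ee_rot: [[0.16, -0.987, -0.0], [-0.987, -0.16, -0.0], [0.0, 0.0, -1.0]]
wrist_force: [0.2, 0.7, -2.3]
gripper_width: 0.182
```

View pics/v5.png

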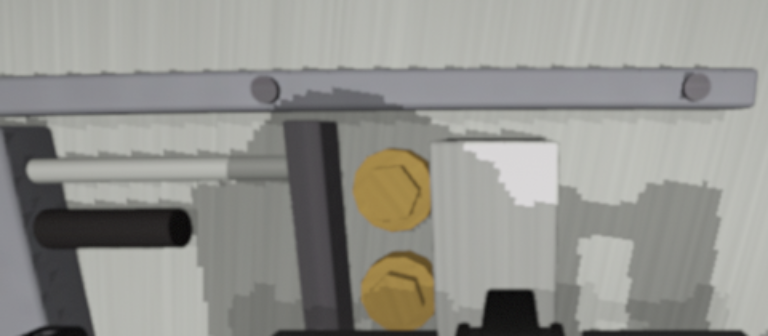

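Both visible caps, at (395,190) and (400,290), are lined up against the face, about 5–8 mm short of the plate. I continue slowly and watch the force.

```bash
python3 -m inch '[{"hand":1,"slide":[0.2,0.03,0],"yaw":0},{"hand":1,"slide":[0.4,0.06,0],"yaw":0},{"hand":1,"slide":[0.6,0.1,0],"yaw":0},{"hand":1,"slide":[0.8,0.13,0],"yaw":0},{"hand":1,"slide":[1.0,0.16,0],"yaw":0},{"hand":1,"slide":[1.2,0.2,0],"yaw":0},{"hand":1,"slide":[1.4,0.23,0],"yaw":0},{"hand":1,"slide":[1.6,0.26,0],"yaw":0}]'
python3 -m inch '[{"hand":1,"slide":[0.15,0.025,0],"yaw":0},{"hand":1,"slide":[0.3,0.05,0],"yaw":0},{"hand":1,"slide":[0.45,0.075,0],"yaw":0},{"hand":1,"slide":[0.6,0.1,0],"yaw":0}]'
```

```text
time_s: 10.22
tcp_pos: [0.5781, 0.1221, 0.0985]
ee_rot: [[0.16, -0.987, -0.011], [-0.987, -0.16, -0.004], [0.003, 0.012, -1.0]]
wrist_force: [-13.1, -0.6, 9.0]
gripper_width: 0.178
time_s: 10.72
tcp_pos: [0.5841, 0.1229, 0.0985]
ee_rot: [[0.16, -0.987, -0.012], [-0.987, -0.16, -0.005], [0.003, 0.012, -1.0]]
wrist_force: [-13.0, -1.2, 8.8]
gripper_width: 0.182
```

Steady sliding reads 13 N, but 12 N of that is pressing on the bench, which adds drag. I raise the bar a little to unload it.

```bash
python3 -m inch '[{"hand":1,"slide":[0.1,0.015,0.05],"yaw":0},{"hand":1,"slide":[0.2,0.03,0.1],"yaw":0},{"hand":1,"slide":[0.3,0.05,0.1],"yaw":0}]'; python3 -c "
from station import *;s=sense();print(s['moment'],s['joints'])"
```

```text
time_s: 11.1
tcp_pos: [0.5888, 0.124, 0.0984]
ee_rot: [[0.16, -0.987, -0.008], [-0.987, -0.16, -0.003], [0.002, 0.008, -1.0]]
wrist_force: [-6.3, -0.6, 1.2]
gripper_width: 0.186
[-0.20404962  2.26191677  0.14811472] [ 27.27641782  31.34067118 -15.52002842  -0.07284935 -43.6037686
 -18.01859946]
```

```bash
python3 -m inch '[{"hand":1,"slide":[0.15,0.025,0.02],"yaw":0},{"hand":1,"slide":[0.3,0.05,0.04],"yaw":0},{"hand":1,"slide":[0.45,0.07,0.04],"yaw":0},{"hand":1,"slide":[0.6,0.1,0.04],"yaw":0},{"hand":1,"slide":[0.75,0.12,0.04],"yaw":0}]'; python3 -m inch '[{"hand":1,"slide":[0.1,0.015,0],"yaw":0},{"hand":1,"slide":[0.2,0.03,0],"yaw":0}]'
```

```text
time_s: 11.72
tcp_pos: [0.5986, 0.1263, 0.0991]
ee_rot: [[0.16, -0.987, -0.002], [-0.987, -0.16, -0.001], [0.0, 0.002, -1.0]]
wrist_force: [-4.7, -0.4, -3.8]
gripper_width: 0.181
time_s: 11.98
tcp_pos: [0.6011, 0.1267, 0.0995]
ee_rot: [[0.16, -0.987, -0.0], [-0.987, -0.16, -0.0], [0.0, 0.0, -1.0]]
wrist_force: [-4.6, -2.3, -4.6]
gripper_width: 0.18
```

The bar is now afloat, and the pure plate push is about 4.6 N. I creep on in 1 mm calls, each guarded by a force check.

```bash
cat > ok.py <<'E'
from station import sense
import sys
s=sense();f=s["wrist_force"];p=-(.987*f[0]+.16*f[1])
print("push %.1f fz %.1f t %.1f"%(p,f[2],s["time_s"]),[round(float(x),4) for x in s["tcp_pos"]]);sys.exit(p>7.5)
E
python3 ok.py && python3 -m inch '[{"hand":1,"slide":[0.05,0.008,0],"yaw":0},{"hand":1,"slide":[0.1,0.016,0],"yaw":0}]' >/dev/null && python3 ok.py && python3 -m inch '[{"hand":1,"slide":[0.05,0.008,0],"yaw":0},{"hand":1,"slide":[0.1,0.016,0],"yaw":0}]' >/dev/null && python3 ok.py && python3 -m inch '[{"hand":1,"slide":[0.05,0.008,0],"yaw":0},{"hand":1,"slide":[0.1,0.016,0],"yaw":0}]' >/dev/null && python3 ok.py && python3 -m inch '[{"hand":1,"slide":[0.05,0.008,0],"yaw":0},{"hand":1,"slide":[0.1,0.016,0],"yaw":0}]' >/dev/null && python3 ok.py && python3 -m inch '[{"hand":1,"slide":[0.05,0.008,0],"yaw":0},{"hand":1,"slide":[0.1,0.016,0],"yaw":0}]' >/dev/null && python3 ok.py && python3 -m inch '[{"hand":1,"slide":[0.05,0.008,0],"yaw":0},{"hand":1,"slide":[0.1,0.016,0],"yaw":0}]' >/dev/null && python3 ok.py
```

```text
push 4.9 fz -4.6 t 12.0 [0.6011, 0.1267, 0.0995]False
```

```bash
sed -i 's/sys.exit(p>7.5)/sys.exit(int(p>7.5))/' ok.py
python3 ok.py && python3 -m inch '[{"hand":1,"slide":[0.05,0.008,0],"yaw":0},{"hand":1,"slide":[0.1,0.016,0],"yaw":0}]' >/dev/null && python3 ok.py && python3 -m inch '[{"hand":1,"slide":[0.05,0.008,0],"yaw":0},{"hand":1,"slide":[0.1,0.016,0],"yaw":0}]' >/dev/null && python3 ok.py && python3 -m inch '[{"hand":1,"slide":[0.05,0.008,0],"yaw":0},{"hand":1,"slide":[0.1,0.016,0],"yaw":0}]' >/dev/null && python3 ok.py && python3 -m inch '[{"hand":1,"slide":[0.05,0.008,0],"yaw":0},{"hand":1,"slide":[0.1,0.016,0],"yaw":0}]' >/dev/null && python3 ok.py && python3 -m inch '[{"hand":1,"slide":[0.05,0.008,0],"yaw":0},{"hand":1,"slide":[0.1,0.016,0],"yaw":0}]' >/dev/null && python3 ok.py && python3 -m inch '[{"hand":1,"slide":[0.05,0.008,0],"yaw":0},{"hand":1,"slide":[0.1,0.016,0],"yaw":0}]' >/dev/null && python3 ok.py
```

```text
push 4.9 fz -4.6 t 12.0 [0.6011, 0.1267, 0.0995]
push 4.9 fz -4.3 t 12.2 [0.6021, 0.1269, 0.0996]
push 4.3 fz -4.4 t 12.5 [0.6031, 0.127, 0.0996]
push 4.0 fz -3.7 t 12.7 [0.6041, 0.1272, 0.0997]
push 4.7 fz -3.3 t 13.0 [0.6051, 0.1274, 0.0997]
push 5.3 fz -3.5 t 13.2 [0.6061, 0.1275, 0.0996]
push 3.6 fz -3.9 t 13.5 [0.6071, 0.1277, 0.0996]
```

```bash
python3 ok.py && python3 -m inch '[{"hand":1,"slide":[0.05,0.008,0],"yaw":0},{"hand":1,"slide":[0.1,0.016,0],"yaw":0}]' >/dev/null && python3 ok.py && python3 -m inch '[{"hand":1,"slide":[0.05,0.008,0],"yaw":0},{"hand":1,"slide":[0.1,0.016,0],"yaw":0}]' >/dev/null && python3 ok.py && python3 -m inch '[{"hand":1,"slide":[0.05,0.008,0],"yaw":0},{"hand":1,"slide":[0.1,0.016,0],"yaw":0}]' >/dev/null && python3 ok.py && python3 -m inch '[{"hand":1,"slide":[0.05,0.008,0],"yaw":0},{"hand":1,"slide":[0.1,0.016,0],"yaw":0}]' >/dev/null && python3 ok.py && python3 -m inch '[{"hand":1,"slide":[0.05,0.008,0],"yaw":0},{"hand":1,"slide":[0.1,0.016,0],"yaw":0}]' >/dev/null && python3 ok.py && python3 -m inch '[{"hand":1,"slide":[0.05,0.008,0],"yaw":0},{"hand":1,"slide":[0.1,0.016,0],"yaw":0}]' >/dev/null && python3 ok.py && python3 -m inch '[{"hand":1,"slide":[0.05,0.008,0],"yaw":0},{"hand":1,"slide":[0.1,0.016,0],"yaw":0}]' >/dev/null && python3 ok.py && python3 -m inch '[{"hand":1,"slide":[0.05,0.008,0],"yaw":0},{"hand":1,"slide":[0.1,0.016,0],"yaw":0}]' >/dev/null && python3 ok.py
```

```text
push 3.6 fz -3.9 t 13.5 [0.6071, 0.1277, 0.0996]
push 4.5 fz -4.3 t 13.7 [0.6081, 0.1278, 0.0997]
push 5.5 fz -3.8 t 14.0 [0.6091, 0.128, 0.0996]
push 4.2 fz -3.5 t 14.2 [0.6101, 0.1282, 0.0997]
push 4.1 fz -4.2 t 14.5 [0.6111, 0.1283, 0.0996]
push 4.6 fz -4.5 t 14.7 [0.6121, 0.1285, 0.0997]
push 4.3 fz -4.7 t 15.0 [0.6131, 0.1286, 0.0997]
push 6.3 fz -4.0 t 15.2 [0.6137, 0.1287, 0.0996]
push 7.2 fz -1.1 t 15.5 [0.614, 0.1287, 0.0994]
```

Contact with the stops: position stalls at x ≈ 0.614 and the push is rising. I build up to 15 N gently.

```bash
python3 -m inch '[{"hand":1,"slide":[0.05,0.008,0.02],"yaw":0},{"hand":1,"slide":[0.1,0.016,0.02],"yaw":0}]' >/dev/null; python3 ok.py; python3 -m inch '[{"hand":1,"slide":[0.05,0.008,0.02],"yaw":0},{"hand":1,"slide":[0.05,0.008,0.02],"yaw":0}]' >/dev/null; python3 ok.py
```

```text
push 8.7 fz -1.4 t 15.7 [0.6142, 0.1286, 0.0994]
push 9.3 fz -1.8 t 16.0 [0.6143, 0.1285, 0.0994]
```

```bash
python3 -m inch '[{"hand":1,"slide":[0.1,0.016,0.02],"yaw":0},{"hand":1,"slide":[0.2,0.03,0.03],"yaw":0}]' >/dev/null; python3 ok.py; python3 -m inch '[{"hand":1,"slide":[0.1,0.016,0.02],"yaw":0},{"hand":1,"slide":[0.1,0.016,0.02],"yaw":0}]' >/dev/null; python3 ok.py
```

```text
push 12.5 fz -1.2 t 16.2 [0.6148, 0.1284, 0.0993]
push 13.0 fz 1.0 t 16.5 [0.6151, 0.1283, 0.0992]
```

```bash
python3 -m inch '[{"hand":1,"slide":[0.05,0.008,0.03],"yaw":0},{"hand":1,"slide":[0.1,0.016,0.06],"yaw":0}]' >/dev/null; python3 ok.py; python3 -m inch '[{"hand":1,"slide":[0.05,0.008,0.02],"yaw":0},{"hand":1,"slide":[0.05,0.008,0.02],"yaw":0}]' >/dev/null; python3 ok.py
```

```text
push 13.9 fz -1.9 t 16.7 [0.6153, 0.1281, 0.0993]
push 14.4 fz -0.9 t 17.0 [0.6155, 0.128, 0.0993]
```

```bash
python3 -m inch '[{"hand":1,"slide":[0.07,0.011,0.03],"yaw":0},{"hand":1,"slide":[0.12,0.02,0.04],"yaw":0}]' >/dev/null; python3 ok.py; python3 -m inch '[{"hand":1,"slide":[0,0,0.01],"yaw":0},{"hand":1,"slide":[0,0,0.01],"yaw":0},{"hand":1,"slide":[0,0,0.01],"yaw":0},{"hand":1,"slide":[0,0,0.01],"yaw":0}]' >/dev/null; python3 ok.py
```

```text
push 16.9 fz 0.7 t 17.2 [0.6158, 0.128, 0.0994]
push 16.0 fz -0.5 t 17.7 [0.6158, 0.1279, 0.0994]
```

```bash
python3 -m inch '[{"hand":1,"slide":[0,0,0],"yaw":0},{"hand":1,"slide":[0,0,0],"yaw":0},{"hand":1,"slide":[0,0,0],"yaw":0},{"hand":1,"slide":[0,0,0],"yaw":0}]' >/dev/null; python3 ok.py;python3 -m inch '[{"hand":1,"slide":[0,0,0],"yaw":0},{"hand":1,"slide":[0,0,0],"yaw":0},{"hand":1,"slide":[0,0,0],"yaw":0},{"hand":1,"slide":[0,0,0],"yaw":0},{"hand":1,"slide":[0,0,0],"yaw":0}]' >/dev/null; python3 ok.py
python3 -m inch '[{"hand":1,"slide":[0,0,0],"yaw":0},{"hand":1,"slide":[0,0,0],"yaw":0}]' >/dev/null; python3 ok.py
```

```text
push 15.8 fz -1.4 t 18.2 [0.6157, 0.1279, 0.0994]
push 15.8 fz -1.1 t 18.9 [0.6157, 0.1279, 0.0994]
push 16.2 fz 0.1 t 19.1 [0.6158, 0.1279, 0.0994]
```

```bash
python3 -m inch '[{"hand":1,"slide":[-0.3,-0.05,0],"yaw":0},{"hand":1,"slide":[-0.6,-0.1,0],"yaw":0},{"hand":1,"slide":[-0.9,-0.15,0],"yaw":0},{"hand":1,"slide":[-1.2,-0.2,0],"yaw":0},{"hand":1,"slide":[-1.8,-0.3,0],"yaw":0},{"hand":1,"slide":[-2.8,-0.46,0.0],"yaw":0},{"hand":1,"slide":[-4,-0.65,0],"yaw":0},{"hand":1,"slide":[-5,-0.8,0],"yaw":0},{"hand":1,"slide":[-5,-0.8,0],"yaw":0}]'
python3 - <<'E'
from h import *
i=capture("wrist");cv2.imwrite("pics/v6.png",cv2.resize(i[20:230,0:480],None,fx=1.6,fy=1.6))
E
```

```text
time_s: 20.23
tcp_pos: [0.5714, 0.1219, 0.102]
ee_rot: [[0.161, -0.987, -0.0], [-0.987, -0.161, -0.0], [0.0, 0.0, -1.0]]
wrist_force: [0.6, -0.2, -3.0]
gripper_width: 0.176
```

View pics/v6.png

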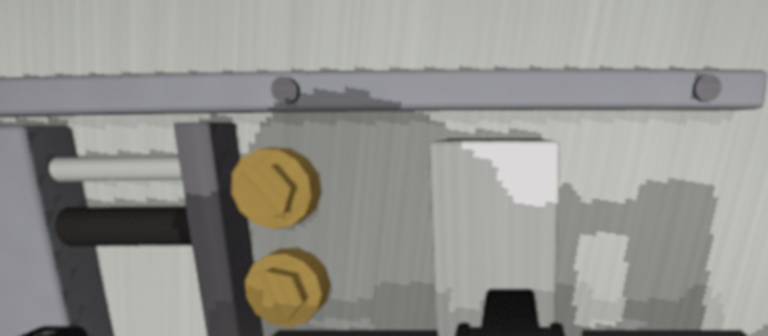

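The two visible caps, at (275,188) and (287,288), stand against the plate. The plate rests on the black stop pins and the bar is clear. I lift it and take it back.

```bash
python3 -m inch '[{"hand":1,"slide":[0,0,2],"yaw":0},{"hand":1,"slide":[0,0,6],"yaw":0},{"hand":1,"slide":[0,0,10],"yaw":0},{"hand":1,"slide":[-1,-5,10],"yaw":0.03},{"hand":1,"slide":[-2,-11,10],"yaw":0.06},{"hand":1,"slide":[-3,-17,10],"yaw":0.1},{"hand":1,"slide":[-4.5,-23,10],"yaw":0.15},{"hand":1,"slide":[-6,-29,10],"yaw":0.2},{"hand":1,"slide":[-7,-34,10],"yaw":0.21},{"hand":1,"slide":[-7.1,-37,10],"yaw":0.21}]' >/dev/null
python3 -m inch '[{"hand":1,"slide":[0,0,0],"yaw":0},{"hand":1,"slide":[0,0,0],"yaw":0},{"hand":1,"slide":[0,0,0],"yaw":0}]'
python3 - <<'E'
from h import *
t=capture("top");cv2.imwrite("pics/top7.png",t);cv2.imwrite("pics/v7.png",cv2.resize(t[95:215,225:325],None,fx=5,fy=5,interpolation=cv2.INTER_CUBIC))
E
```

```text
time_s: 21.9
tcp_pos: [0.5015, -0.247, 0.2019]
ee_rot: [[0.364, -0.931, 0.0], [-0.931, -0.364, 0.0], [-0.0, -0.0, -1.0]]
wrist_force: [0.3, 0.4, -3.5]
gripper_width: 0.179
```

View pics/v7.png

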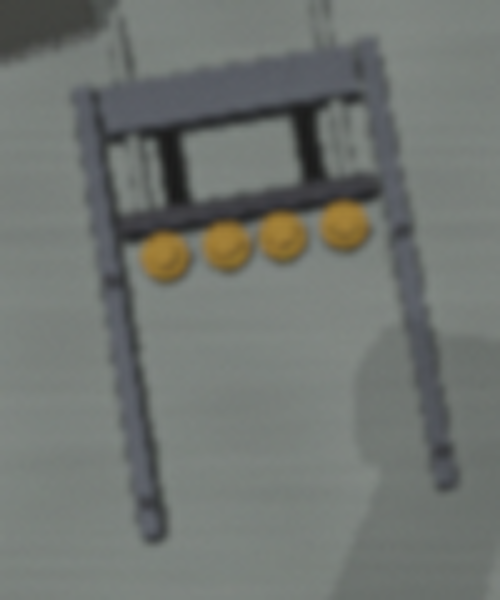

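The top view shows all four caps in a line against the plate, at (165,257), (227,245), (283,236) and (345,224) in the crop, with the plate on its stop pins. Now I set the straightedge down.

```bash
python3 -m inch '[{"hand":1,"slide":[-0.1,-0.45,-4],"yaw":0},{"hand":1,"slide":[-0.1,-0.45,-8],"yaw":0},{"hand":1,"slide":[-0.1,-0.45,-9.7],"yaw":0},{"hand":1,"slide":[-0.1,-0.45,-10.1],"yaw":0},{"hand":1,"slide":[-0.1,-0.45,-10.35],"yaw":0},{"hand":1,"slide":[-0.1,-0.45,-10.35],"yaw":0},{"hand":1,"slide":[-0.1,-0.45,-10.35],"yaw":0}]'
```

```text
time_s: 22.82
tcp_pos: [0.5008, -0.2525, 0.0993]
ee_rot: [[0.363, -0.932, 0.002], [-0.932, -0.363, -0.0], [0.001, -0.002, -1.0]]
wrist_force: [0.1, 0.4, -2.9]
gripper_width: 0.181
```

```bash
python3 -m inch '[{"hand":1,"slide":[0,0,-0.05],"yaw":0},{"hand":1,"slide":[0,0,-0.1],"yaw":0},{"hand":1,"slide":[0,0,-0.1],"yaw":0},{"hand":1,"slide":[0,0,-0.1],"yaw":0}]'
python3 -m inch '[{"hand":0,"slide":[0,0,0],"yaw":0},{"hand":0,"slide":[0,0,0],"yaw":0},{"hand":0,"slide":[0,0,0],"yaw":0},{"hand":0,"slide":[0,0,0],"yaw":0},{"hand":0,"slide":[0,0,0],"yaw":0},{"hand":0,"slide":[0,0,0],"yaw":0},{"hand":0,"slide":[0,0,0],"yaw":0},{"hand":0,"slide":[0,0,0],"yaw":0}]'
```

```text
time_s: 23.32
tcp_pos: [0.5005, -0.2525, 0.0981]
ee_rot: [[0.363, -0.932, 0.001], [-0.932, -0.363, -0.0], [0.001, -0.001, -1.0]]
wrist_force: [-1.7, 1.5, 5.6]
gripper_width: 0.184
time_s: 24.32
tcp_pos: [0.5003, -0.2524, 0.0974]
ee_rot: [[0.363, -0.932, 0.0], [-0.932, -0.363, -0.0], [0.0, -0.0, -1.0]]
wrist_force: [-0.2, 0.1, 0.1]
gripper_width: 0.972
```

```bash
python3 -m inch '[{"hand":0,"slide":[0,0,3],"yaw":0},{"hand":0,"slide":[0,0,8],"yaw":0},{"hand":0,"slide":[0,0,14],"yaw":0},{"hand":0,"slide":[-8,-10,18],"yaw":0},{"hand":0,"slide":[-14,-15,18],"yaw":0},{"hand":0,"slide":[-18,-20,18],"yaw":0},{"hand":0,"slide":[-18,-20,18],"yaw":0},{"hand":0,"slide":[-18,-20,18],"yaw":0}]'
python3 - <<'E'
from h import *
cv2.imwrite("pics/top8.png",capture("top"))
E
```

```text
time_s: 25.32
tcp_pos: [0.3179, -0.4542, 0.2777]
ee_rot: [[0.359, -0.933, 0.0], [-0.933, -0.359, -0.0], [0.0, -0.0, -1.0]]
wrist_force: [1.4, -1.2, 0.3]
gripper_width: 1.0
```

View pics/top8.png

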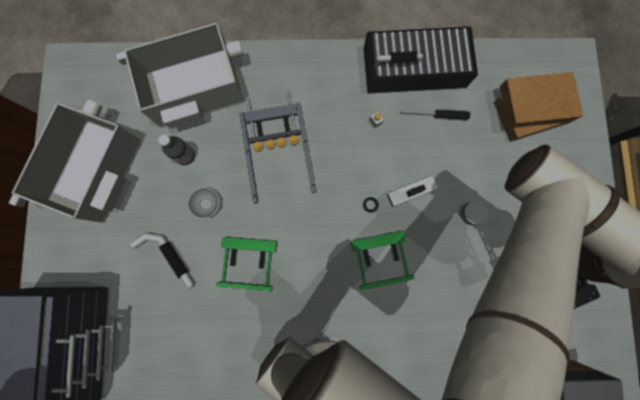

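The straightedge is back at (413,191), the caps are lined up on the plate, and the other things are undisturbed. I hand the job in.

```bash
python3 -c "
from station import *
finish_job()"
```

```text
the job is handed in; nothing more can be done
```

The job is done and handed in at about 25 s. I pushed the four caps up against the plate with the straightedge, then on with the plate to its stops. The bar went back on the bench within about 1 mm of where the gripper had picked it up.

- **Home:** the push sat at about 4.5 N while the plate slid, then rose as the position stalled near x = 0.614 m. I held about 16 N at the wrist for roughly 1.9 s. I estimate about 15 N of that reached the plate, as the bar still rubbed lightly on the bench. The highest push I read was 16.9 N, but I only read the force at the end of each short move.
- **Drag:** early on, the bar was pressing on the bench with about 12 N and the wrist read 13 N. I raised the bar about 1 mm and the push fell to the plate's own drag.
- **Last checks:** the overhead pictures show all four caps standing against the plate and the plate against the stop pins. The straightedge is back in place, the bystanders I could see look undisturbed, and the arm is clear. In the last picture the arm's shadow partly covers the tin. No check failed or disagreed.

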